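# Match the lid's hinge leaf to the jamb block

## Robot

A 6-joint arm with a two-finger parallel gripper is mounted at the origin on the work surface. World frame = base frame: x ahead of the robot, y to its left, z up, the work surface at z = 0. Lengths are in m, angles in degrees, forces in N, time in s.
With the tool pointing down it reaches from about 0.35 to 0.875 m from the base axis. Payload 4.2 kg.
Tool frame: the origin (TCP) lies midway between the tips of the shut fingers; the grasp point (between the pads) lies 19 mm behind it; y points along the fingers, z is the direction in which the jaws open and shut, and the axes are right-handed (so a half turn about y gives the same grasp; the last joint's range is limited). The gripper opens to 87 mm and grips with 3 to 60 N. Pads are 19 mm wide; open, the fingers measure 117 mm over their backs; the gripper's body (75 mm by 190 mm) begins 51 mm behind the grasp point.
Start: joints at [83.056, 22.042, 0.453, 0, -68.411, -14.817], TCP at [0.232, 0.58, 0.223] pointing down, gripper open.
Joint ranges: [-179.83, 179.83], [-69.29, 118.12], [-61.27, 80.66], [-181.25, 117.63], [-171.15, -9.14], [-177.46, 177.46]. Speed limits (degrees/s): [159.86, 159.86, 180, 180, 180, 180].

## Interface

Orientations are given as [roll, pitch, yaw] about the fixed x, y, z axes, in that order (R = Rz(yaw) Ry(pitch) Rx(roll)).
In Python, from workcell import env gives the robot as it stands. The module is installed in compiled form; this text tells all that it offers. Calls block until the motion is done:
- env.goto(position, orientation): joint-space move of the TCP to a pose.
- env.move_straight(position, rotation=None, rate=0.15, force_limit=None): straight line of the TCP; rotation=None keeps the orientation; rate is the mean speed in m/s. With force_limit (N) it stops when the force on the tool has changed by that much, and returns True; else False.
- env.set_joints(angles): joint-space move.
- env.gripper_to(opening, grasp_force=None): opening from 0.0 (shut) to 1.0 (fully open); grasp_force is the grip in N (None keeps the last); returns when the fingers have stopped.
- env.dwell(seconds).
- env.inverse_kinematics(position, orientation): joint angles nearest the present ones, or None.
- env.read_state(): the state.
- env.grab_frame(name): name is "scene" or "top" or "wrist"; returns a dict with "image" (480x640x3 uint8, blue, green, red), "fx", "fy", "cx", "cy" (pixels), "position" and "orientation" of the camera in the world. Camera axes: x right, y up, looking along -z (the intrinsics and any distortion apply to the point x, -y, -z); pixel columns grow to the right and rows downward; lengths in m; the calibration is good to about 2 mm. The wrist camera is an equidistant fisheye: a pixel r from the principal point sees the ray r / f radians off the axis. A picture is of the moment at which its call begins. There is no depth.
A pose or a line that the arm cannot do raises env.Unreachable and nothing moves.
- env.close_job(): hands the job in, once; it reports no verdict.
Trained networks look in a picture, given as the dict that the camera call returned (one of the last four; its "shot" number tells which), for a name from the list of things; names that differ only in an ending like _2 or _b are one class to them, and where a whole thing is asked for, a point or a joint stands for the part that bears it (a point fixed in the world has none). Each returns a list of dicts, best first, with "score" (0 to 1); they miss things now and then, are a little off and sometimes report something else, mostly with a low value. They report only what shows in the picture. A call takes as long as a camera call. They do not tell look-alikes from the thing itself.
- env.search_frame(picture, thing): "xyz" ([x, y, z] in m, in world coordinates, good to about 4 mm: the middle of the surface that is visible of it).
- env.trace(picture, thing): "mask" (480x640 bool, what is visible of it).
The state is a dict: "clock": time; "joint_positions": joint angles; "qvel": joint speeds; "joint_torque": joint torques, N m; "position": TCP position; "tool_rot": TCP orientation; "force": force on the tool from outside, world axes, zero at the start; "wrist_torque": the same for the moment, N m; "opening": opening from 0.0 (shut) to 1.0 (fully open).
Only numpy, scipy, OpenCV 4.12 (cv2) and the standard library are available. Lean on these libraries where they do the work, as an engineer would, in place of code of your own. Each camera call takes 0.05 s, during which the arm holds its last target.

## Task

Take the red-banded setting block out of the gap between the two brass knuckles on the jamb block and put it back upright, right down in the nest with the red labels, and let go of it. Then lift the wooden lid panel out of its stand, lower its brass knuckle into that gap until it rests on the bottom, so that all three knuckle holes are in one line for the pin and the panel stands upright, and finish while still gripping the panel there. Leave the other loose things where they are.

Things in the scene. Friction and masses are not known exactly. Their poses are not given: they have to be found in the camera images.
- jamb_axis (a point): Middle of the fixed hole line, half-way between the two fixed brass knuckles, 70 mm above the bench. y along the holes, x across, z up. Knuckles: 16 mm diameter, 9 mm holes, from 18.5 to 46 mm either side along y (gap 37 mm). In the gap a trough along y: flat floor 8 mm below this point, low side walls 19 mm apart in x, with sloped lead-ins. A knuckle resting on the floor is at the right height.
- jamb: The dark wooden jamb block with the fixed brass hinge leaf on top, fixed to the bench. Origin under its centre on the bench; the hole line runs 70 mm above it. Block 90 mm (x) x 110 mm (y), top 62 mm high, on a 115 x 130 mm steel base; nothing on it is higher than 78 mm except the loose red block.
- red_block_mid (a point): Centre of the steel setting block with the red band and red top: 16 mm (its x) x 32 mm (its y) x 60 mm high (its z), 0.2 kg. At the start it stands loose in the trough between the fixed knuckles, turned as the jamb block is. Grip it across its 16 mm, above the middle.
- nest_red: The red block's nest: fixed wooden open-topped box, red labels on both ends and red end rims. Origin under its centre, 6 mm above the bench. Pocket 21 mm (x) x 37 mm (y), floor 6 mm and rim 20 mm above the origin; outside 33 x 57 mm; z up.
- rack: Dark board, 215 mm (x) x 80 mm (y) x 6 mm, fixed on the bench left or right of the jamb block; origin under its centre. The three nests stand on it in a row along its x, 64 mm apart, in any order.
- nest_blue: Same nest with blue labels; the blue block stands in it.
- nest_yellow: Same nest with yellow labels, empty; leave it empty.
- lid_mid (a point): Centre of the wooden lid panel: 14 mm thick (its x), 100 mm wide (its y), 70 mm high (its z); about 0.16 kg. It stands loose and upright in the stand, with brass hinge leaf let in flush along its lower 22 mm and one brass knuckle under the lower edge. It can be gripped across its thickness from above, in the upper half. Its top is 35 mm above this point.
- lid_knuckle (a point): Middle of the hole of the lid panel's knuckle, 47 mm below the panel's centre (12 mm below its lower edge). Knuckle 32 mm long along its y, 16 mm outside diameter, 9 mm hole along y; z towards the panel. Either way round fits.
- lid_stand: Light wooden stand holding the lid panel: fixed, origin under its centre on the bench, 60 x 120 mm base (x, y). Two cheeks at y = +-40 mm, 20 mm long, each with a 16.5 mm wide slot along y; slot floor 40 mm and cheek tops 58 mm above the bench. The panel lifts straight up, 20 mm to be clear of the slots.
- blue_block_mid (a point): Centre of the blue-banded setting block, same size as the red one, standing in the blue nest. Bystander.
- yellow_block_mid (a point): Centre of the yellow-banded setting block, same size, standing on the bench beyond the jamb block. Bystander.
- watch: Wristwatch with a brass bracelet lying flat (42 mm case, 162 mm long along its y, 10 mm high), origin under its centre. Bystander.
- jar: Clear lidded jar, 48 mm across, 45 mm high, origin under its centre. Bystander.
- loupe: Black eye loupe, 34 mm across, 30 mm high, origin under its centre. Bystander.
- hinge_pin: Brass hinge pin, 4 mm x 97 mm, lying in a green tray (45 x 130 x 14 mm) beyond the jamb block. Bystander, not needed yet.
- driver: Screwdriver, 160 mm, lying on the bench far out on the left. Bystander.
There are look-alikes about, which are no part of the job. What is shaped like the part that bears red_block_mid but green or purple is not meant.

How it is judged (in metres and radians):
On the way, in this order (a step that is already met when the one before it is completed fails the run):
1. the red block stands fully down in the red nest, released (x of red_block_mid in the frame of nest_red between -0.006 and 0.006 m and y of red_block_mid in the frame of nest_red between -0.006 and 0.006 m and z of red_block_mid in the frame of nest_red between 0.032 and 0.04 m and angle between red_block_mid's own z axis and vertical below 0.1 rad and contact force between the fingers and red_block below 0.1 N), for 0.3 s.
2. the lid panel is gripped with its knuckle down in the gap, holes in line (x of lid_knuckle in the frame of jamb_axis between -0.0025 and 0.0025 m and y of lid_knuckle in the frame of jamb_axis between -0.004 and 0.004 m and z of lid_knuckle in the frame of jamb_axis between -0.0025 and 0.0025 m and angle between the y axis of lid_knuckle and the y axis of jamb_axis, either way round below 0.1 rad and angle between lid_knuckle's own z axis and vertical below 0.1 rad and contact force between the fingers and lid above 2 N), for 0.3 s.
At the end, for the whole second after the job is handed in: Red block upright on the floor of the red nest, within 6 mm of its middle, released. Lid panel still gripped (over 2 N) and still; its hole line within 2.5 mm of the fixed one across and in height, 4 mm along it, parallel and panel upright within 0.1 rad (all of step 1 and all of step 2 and linear speed of lid below 0.02 m/s); the arm keeps its last pose, push and grip.
It fails at once if another loose thing (blue or yellow block, watch, jar, loupe, hinge pin, screwdriver) is moved more than 25 mm (distance of any of blue_block_mid, yellow_block_mid, watch, jar, loupe, hinge_pin, driver from where it was at the start of the episode above 0.025 m).
It also fails if it takes over 64 s, if anything falls off the work surface, if the arm or the gripper's body presses on something with over 40 N, if the wrist force passes 120 N, or if a joint passes its speed limit or range.

## Working session

There is one attempt and no reset: what is moved stays moved. The work goes in short steps, each a Python script; the robot and the scene stay as the last script left them, time stands still between calls to the robot, and variables do not carry over. Pictures are saved under pics/ and viewed, and the job is handed in when it is done.

```bash
mkdir -p pics; ls; python3 - <<'E'
from workcell import env
import cv2
s=env.read_state();print({k:s[k] for k in('clock','position','tool_rot','opening','force')})
for n in("scene","top","wrist"):
    f=env.grab_frame(n);cv2.imwrite(f"pics/{n}0.png",f["image"]);print(n,[f[k] for k in("fx","fy","cx","cy","position","orientation")],[k for k in f])
    for t in("red_block_mid","nest_red","jamb","lid_mid","lid_stand","rack","lid_knuckle"):
        for r in env.search_frame(f,t)[:5]: print(n,t,r)
E
```

```text
pics
{'clock': 0.0, 'position': array([0.23145549, 0.57991312, 0.22145343]), 'tool_rot': array([-8.98734567e+01,  6.14310465e-03,  1.58229757e+02]), 'opening': 1.0006147180268123, 'force': array([-0.86771124, -0.00150857, -0.38874334])}
scene [437.4484446450836, 437.4484446450836, 311.5144929294666, 239.99971145150863, array([ 1.06418996, -0.55922662,  0.74539392]), array([51.65818739,  1.17629652, 36.27311372])] ['image', 'fx', 'fy', 'cx', 'cy', 'position', 'orientation', 'shot']
scene red_block_mid {'xyz': [0.5086, 0.0287, 0.1069], 'score': 0.72}
scene red_block_mid {'xyz': [0.647, 0.0367, 0.046], 'score': 0.56}
scene red_block_mid {'xyz': [0.7508, 0.2236, 0.0475], 'score': 0.55}
scene red_block_mid {'xyz': [0.5135, 0.159, 0.0367], 'score': 0.49}
scene red_block_mid {'xyz': [0.528, 0.008, 0.0443], 'score': 0.42}
scene nest_red {'xyz': [0.5761, -0.3182, 0.0196], 'score': 0.72}
scene jamb {'xyz': [0.524, 0.0056, 0.0507], 'score': 0.71}
scene lid_mid {'xyz': [0.5288, 0.2838, 0.0844], 'score': 0.97}
scene lid_mid {'xyz': [0.5266, 0.0068, 0.0456], 'score': 0.32}
scene lid_stand {'xyz': 
[... 777 characters left out ...]
re': 0.91}
top jamb {'xyz': [0.5257, 0.2994, 0.1084], 'score': 0.53}
top lid_mid {'xyz': [0.527, 0.2949, 0.1094], 'score': 0.77}
top lid_stand {'xyz': [0.5123, 0.2819, 0.0133], 'score': 0.69}
top lid_stand {'xyz': [0.7714, 0.0807, 0.0037], 'score': 0.53}
top rack {'xyz': [0.4988, -0.312, 0.0073], 'score': 0.68}
top lid_knuckle {'xyz': [0.5289, 0.2985, 0.11], 'score': 0.88}
top lid_knuckle {'xyz': [0.7101, -0.3556, 0.0297], 'score': 0.3}
wrist [371.64829954431775, 371.64829954431775, 317.15303741172914, 243.4167176341387, array([0.30002225, 0.5516533 , 0.38358107]), array([-1.59017373e+01, -4.84260544e-03, -1.11766542e+02])] ['image', 'fx', 'fy', 'cx', 'cy', 'position', 'orientation', 'shot']
```

View pics/scene0.png

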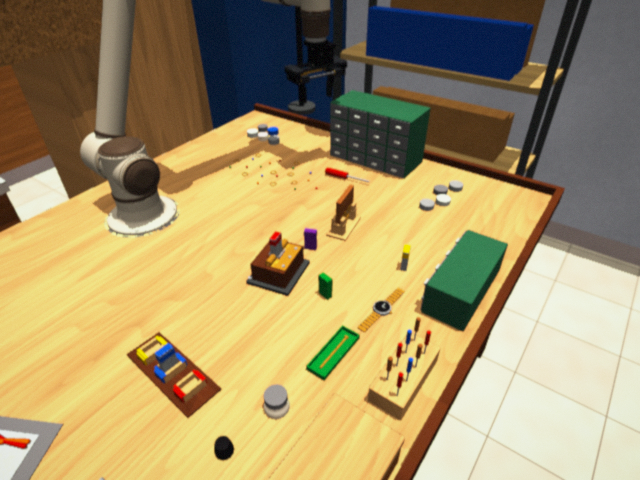

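View pics/top0.png

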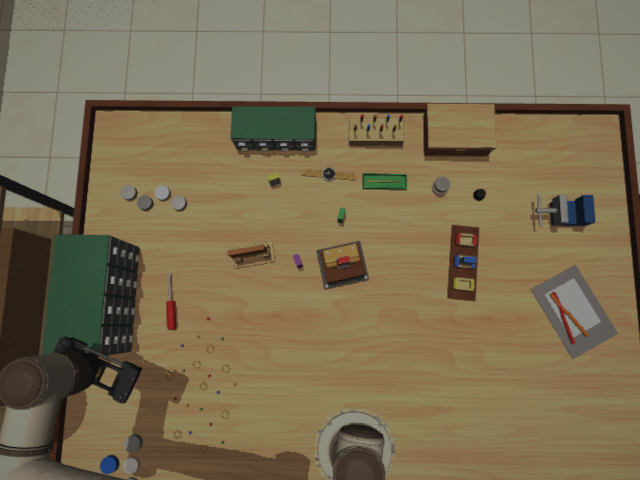

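View pics/wrist0.png

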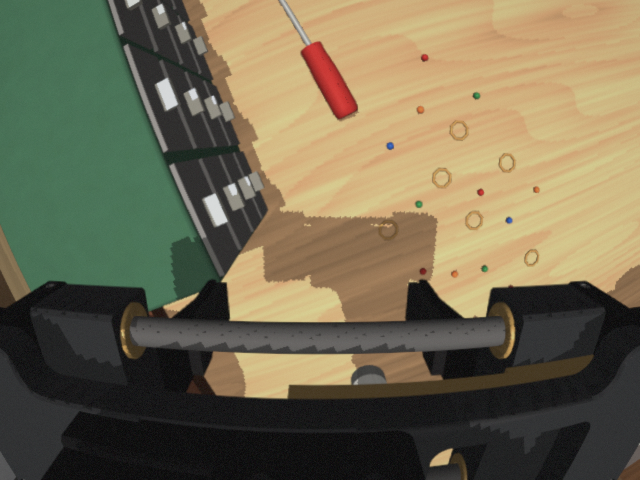

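The red-banded block stands in the jamb at scene (275,240) and top (343,260). The look-alikes are purple at scene (310,238) and green at scene (325,285). The red nest is the rack's far end, at scene (189,385) and top (467,240). The lid is at scene (345,207). Next I'll look at all three from the wrist camera.

```bash
cat > h.py <<'E'
from workcell import env
import cv2, numpy as np
from scipy.spatial.transform import Rotation as R
def T(f): return R.from_euler('xyz',f["orientation"],degrees=True).as_matrix(),np.array(f["position"])
def proj(f,P,fish):
    M,p=T(f);q=(np.atleast_2d(P)-p)@M; x,y,z=q[:,0],-q[:,1],-q[:,2]
    if not fish: return np.c_[f["cx"]+f["fx"]*x/z,f["cy"]+f["fy"]*y/z]
    r=np.hypot(x,y);th=np.arctan2(r,z);s=th/np.maximum(r,1e-9)
    return np.c_[f["cx"]+f["fx"]*x*s,f["cy"]+f["fy"]*y*s]
def unproj(f,uv,zw,fish):
    M,p=T(f);uv=np.atleast_2d(uv).astype(float);a=(uv[:,0]-f["cx"])/f["fx"];b=(uv[:,1]-f["cy"])/f["fy"]
    if fish:
        th=np.hypot(a,b);s=np.sin(th)/np.maximum(th,1e-9);d=np.c_[a*s,-b*s,-np.cos(th)]
    else: d=np.c_[a,-b,-np.ones(len(a))]
    d=d@M.T; return p+d*((zw-p[2])/d[:,2])[:,None]
import pickle
def snap(n,tag):
    f=env.grab_frame(n);cv2.imwrite(f"pics/{tag}.png",f["image"]);pickle.dump(f,open(f"{tag}.pkl","wb"));return f
E
python3 - <<'E'
from h import *
for nm,p,z in(("jamb",[.505,.035],.09),("nest",[.575,-.316],.04),("lid",[.528,.295],.08)):
  for y in(-82,98,-72,108):
    for zz in(z,.3):
      q=env.inverse_kinematics(p+[zz],[-90,0,y]);print(nm,y,zz,None if q is None else np.round(q))
E
```

```text
jamb -82 0.09 [ 22.  19. -26.   0. -45. 166.]
jamb -82 0.3 [ 22.   8.  -8.   0. -74. 166.]
jamb 98 0.09 [ 22.  19. -26.   0. -45. -14.]
jamb 98 0.3 [ 22.   8.  -8.   0. -74. -14.]
jamb -72 0.09 [ 22.  19. -26.   0. -45. 176.]
jamb -72 0.3 [ 22.   8.  -8.   0. -74. 176.]
jamb 108 0.09 [ 22.  19. -26.   0. -45.  -4.]
jamb 108 0.3 [ 22.   8.  -8.   0. -74.  -4.]
nest -82 0.04 [ -15.   35.   -7.   -0.  -49. -157.]
nest -82 0.3 [ -15.   23.   13.   -0.  -80. -157.]
nest 98 0.04 [-15.  35.  -7.   0. -49.  23.]
nest 98 0.3 [-15.  23.  13.   0. -80.  23.]
nest -72 0.04 [ -15.   35.   -7.   -0.  -49. -147.]
nest -72 0.3 [ -15.   23.   13.   -0.  -80. -147.]
nest 108 0.04 [-15.  35.  -7.   0. -49.  33.]
nest 108 0.3 [-15.  23.  13.   0. -80.  33.]
lid -82 0.08 [ 45.  28. -13.   0. -49. 143.]
lid -82 0.3 [ 45.  18.   5.   0. -77. 143.]
lid 98 0.08 [ 45.  28. -13.   0. -49. -37.]
lid 98 0.3 [ 45.  18.   5.   0. -77. -37.]
lid -72 0.08 [ 45.  28. -13.   0. -49. 153.]
lid -72 0.3 [ 45.  18.   5.   0. -77. 153.]
lid 108 0.08 [ 45.  28. -13.   0. -49. -27.]
lid 108 0.3 [ 45.  18.   5.   0. -77. -27.]
```

```bash
python3 - <<'E'
from h import *
for tag,p in(("lid1",[.53,.40,.27]),("jamb1",[.505,.14,.27]),("nest1",[.52,-.215,.25])):
    env.goto(p,[-90,0,98]); f=snap("wrist",tag)
    for t in("red_block_mid","nest_red","jamb","lid_mid","lid_stand"):
        for r in env.search_frame(f,t)[:3]: print(tag,t,r)
print(env.read_state()["clock"])
E
```

```text
lid1 red_block_mid {'xyz': [0.5086, 0.1716, 0.0327], 'score': 0.68}
lid1 nest_red {'xyz': [0.7434, 0.2448, 0.0505], 'score': 0.61}
lid1 lid_mid {'xyz': [0.5323, 0.3005, 0.1127], 'score': 0.59}
lid1 lid_stand {'xyz': [0.538, 0.2911, 0.0075], 'score': 0.88}
jamb1 red_block_mid {'xyz': [0.5027, 0.0359, 0.1177], 'score': 0.91}
jamb1 red_block_mid {'xyz': [0.5118, 0.1605, 0.0605], 'score': 0.67}
jamb1 nest_red {'xyz': [0.5062, 0.0427, 0.0608], 'score': 0.2}
jamb1 jamb {'xyz': [0.5047, 0.0459, 0.0603], 'score': 0.94}
jamb1 lid_mid {'xyz': [0.524, 0.2996, 0.1067], 'score': 0.74}
jamb1 lid_stand {'xyz': [0.5272, 0.2488, 0.0065], 'score': 0.63}
nest1 red_block_mid {'xyz': [0.6401, 0.0338, 0.0305], 'score': 0.59}
nest1 nest_red {'xyz': [0.5815, -0.3169, 0.0221], 'score': 0.72}
nest1 jamb {'xyz': [0.5186, -0.0117, 0.0223], 'score': 0.66}
nest1 lid_mid {'xyz': [0.7329, -0.2497, 0.0456], 'score': 0.17}
nest1 lid_stand {'xyz': [0.5215, -0.3088, 0.0085], 'score': 0.72}
nest1 lid_stand {'xyz': [0.5155, -0.0158, 0.0289], 'score': 0.59}
5.775
```

View pics/lid1.png

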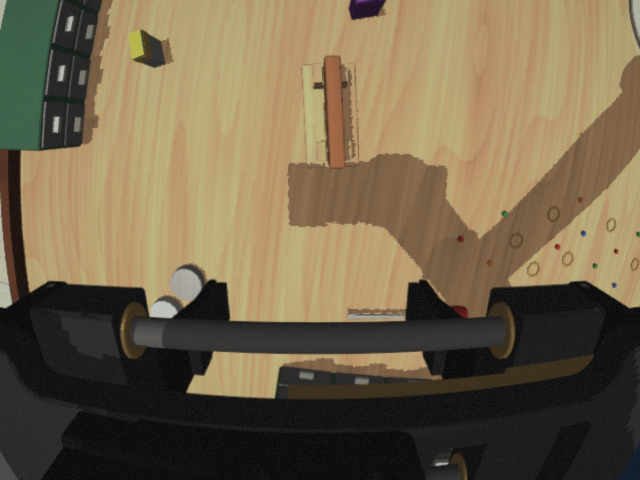

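View pics/jamb1.png

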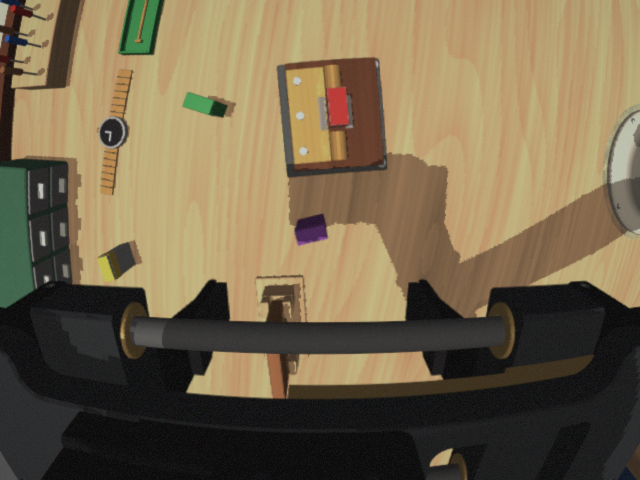

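View pics/nest1.png

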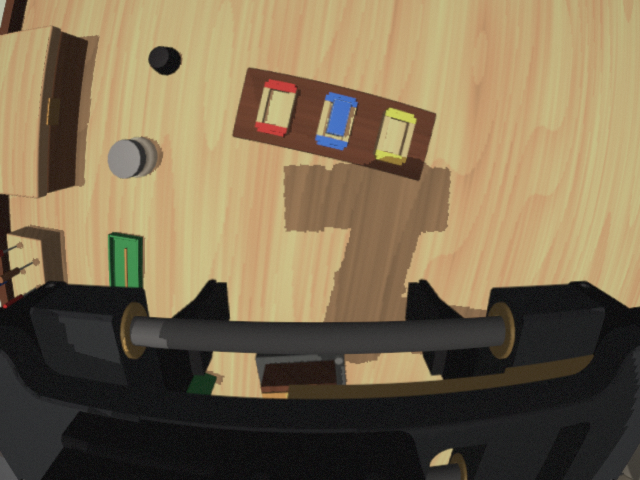

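```bash
python3 - <<'E'
from h import *
def rect(f,m,z,name):
    m=m.astype(np.uint8); n,l,st,_=cv2.connectedComponentsWithStats(m); k=1+np.argmax(st[1:,4]); m=(l==k).astype(np.uint8)
    c=max(cv2.findContours(m,0,cv2.CHAIN_APPROX_NONE)[0],key=len)[:,0]
    P=unproj(f,c,z,True)[:,:2]; r=cv2.minAreaRect((P*1000).astype(np.float32)); print(name,np.round(r[0],1),np.round(r[1],1),round(r[2],1))
    return m
out={}
for tag,ths in(("lid1",[("lid_mid",.11),("lid_stand",0.0)]),("jamb1",[("jamb",.0),("red_block_mid",.122)]),("nest1",[("nest_red",.026),("rack",.006)])):
    f=pickle.load(open(tag+".pkl","rb")); im=f["image"].copy()
    for t,z in ths:
        for r in env.trace(f,t)[:2]:
            m=rect(f,r["mask"],z,f'{t} {r["score"]}'); 
            cv2.drawContours(im,cv2.findContours(m,0,cv2.CHAIN_APPROX_NONE)[0],-1,(255,255,0),1)
    out[tag]=im
j=out["jamb1"][40:190,260:400];n=out["nest1"][50:200,220:450];l=out["lid1"][40:180,290:370]
j=cv2.resize(j,None,fx=3,fy=3);n=cv2.resize(n,None,fx=3,fy=3);l=cv2.resize(l,None,fx=3,fy=3)
cv2.imwrite("pics/cj.png",j);cv2.imwrite("pics/cn.png",n);cv2.imwrite("pics/cl.png",l)
E
```

```text
lid_mid 0.82 [528.4 298.7] [16.9 98.2] 10.4
lid_stand 0.89 [545.9 296.7] [ 26.1 122.1] 11.0
jamb 0.56 [502.3  34.3] [119.3 135.7] 12.9
red_block_mid 0.79 [502.9  35.2] [18.1 33.8] 12.5
red_block_mid 0.73 [510.3 140.9] [28.3 23.8] 19.3
nest_red 0.88 [ 576.1 -318.3] [57.7 36.1] 83.7
rack 0.8 [ 513.1 -312.6] [ 80.3 214.7] 85.1
```

View pics/cj.png

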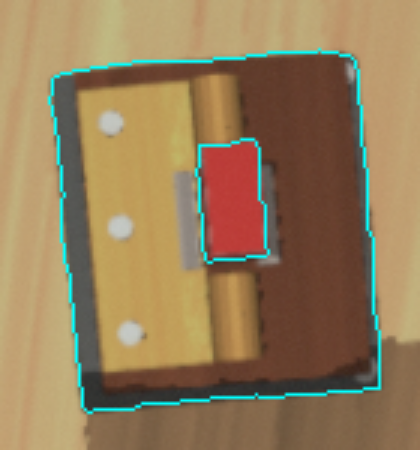

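View pics/cn.png

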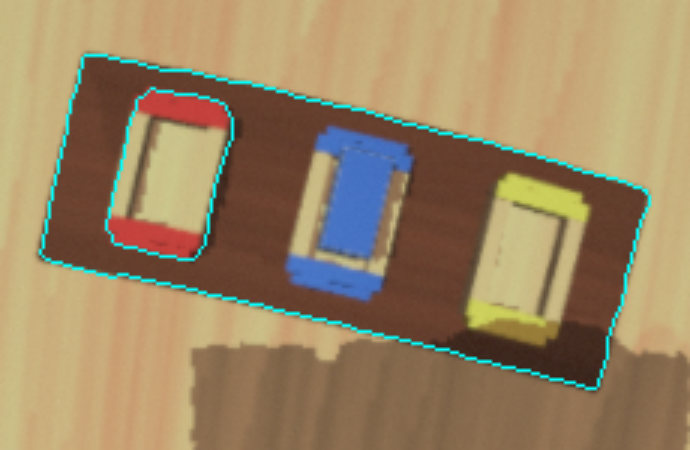

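View pics/cl.png

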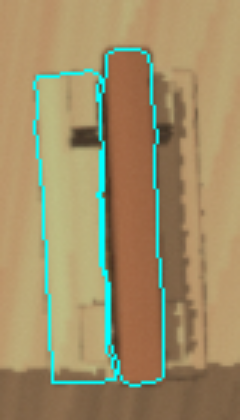

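Measurements:

| Item | Centre (mm) | Yaw | Cross-check |
|---|---|---|---|
| Red block | (503, 35) | 12.5° | 18x34 mm footprint matches the stated size |
| Red nest | (576, -318) | -4.9° | Rack geometry predicts (577, -318) |
| Rack | (513, -313) | -4.9° | 80x215 mm matches |
| Lid | (528, 299) | 10.4° | 17x98 mm matches |

In the crop, the block is red-topped, between the brass knuckles at wrist (338,105). The purple block at (311,230) and the green one at (205,104) stand on the bench, so the red-topped one is the right block. I'll grip it now.

```bash
python3 - <<'E'
from h import *
o=[-90,0,102.5]
env.goto([.503,.0355,.20],o)
print(env.move_straight([.503,.0355,.087],None,.12,15))
env.gripper_to(0.0,25); s=env.read_state();print(s["opening"]*87,s["position"],s["force"])
print(env.move_straight([.503,.0355,.22],None,.15)); s=env.read_state();print(s["opening"]*87,s["force"],s["clock"])
snap("wrist","g1");snap("scene","g1s")
E
```

```text
False
15.835096544705443 [0.50311322 0.03553004 0.08699227] [ 0.16196529 -0.19580966 -0.53680095]
False
15.925862258542624 [-0.58582582 -0.02936296 -2.18929204] 10.3417
```

View pics/g1.png

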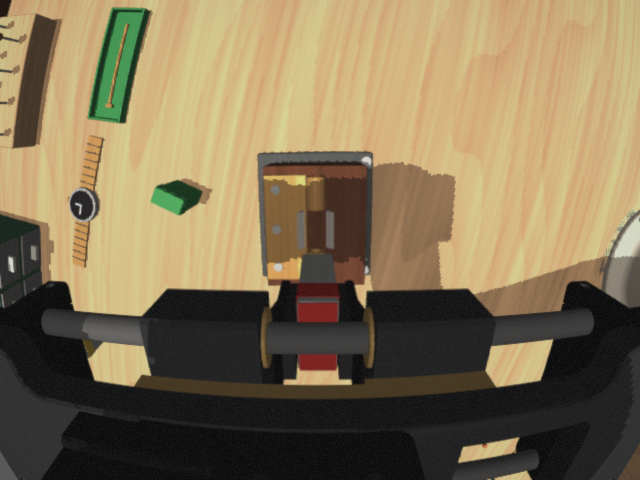

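View pics/g1s.png

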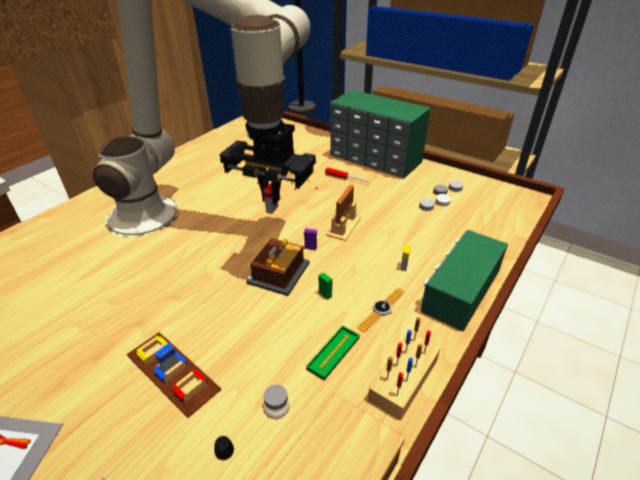

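The block is held (15.9 mm opening, vertical, hanging below the fingers at (318,290)), and the empty trough shows at wrist (316,230). On to the nest.

```bash
python3 - <<'E'
from h import *
o=[-90,0,85.1]; x,y=.5765,-.3183
env.goto([x,y,.14],o)
print(env.move_straight([x,y,.070],None,.12,10))
f=snap("wrist","n2")
print(env.move_straight([x,y,.0345],None,.04,6)); s=env.read_state();print(s["position"],s["force"],s["opening"]*87,s["clock"])
E
```

```text
False
True
[ 0.57625207 -0.31822512  0.03695563] [-0.62661292  0.40637713  3.28664316] 15.520034345343973 13.375
```

View pics/n2.png

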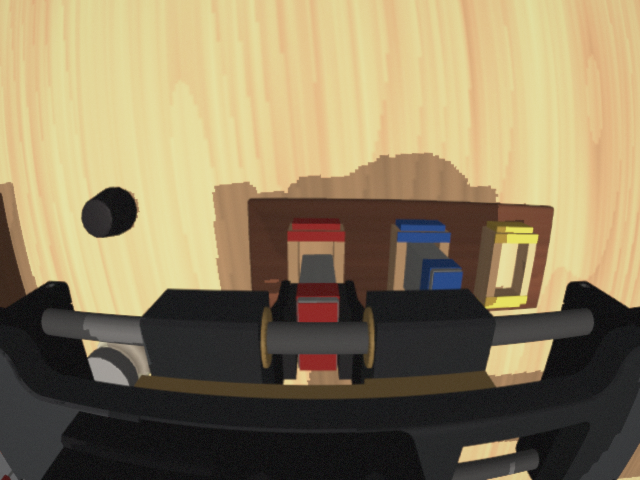

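Contact came at TCP z 0.0370, which is the height predicted for the nest floor. I'll release with a partial opening because the blue block is a neighbour, then check.

```bash
python3 - <<'E'
from h import *
env.gripper_to(0.40); env.dwell(.2)
x,y=.5763,-.3182
env.move_straight([x,y,.16],None,.15); env.gripper_to(1.0)
env.goto([.56,-.21,.20],[-90,0,85.1]); f=snap("wrist","n3")
for r in env.search_frame(f,"red_block_mid")[:3]:print(r)
for t in("red_block_mid","blue_block_mid"):
  for r in env.trace(f,t)[:1]:
    c=max(cv2.findContours(r["mask"].astype(np.uint8),0,cv2.CHAIN_APPROX_NONE)[0],key=len)[:,0]
    b=cv2.minAreaRect((unproj(f,c,.072,True)[:,:2]*1000).astype(np.float32));print(t,r["score"],b)
env.goto([.528,.40,.20],[-90,0,100.4]); f=snap("wrist","lid2")
for r in env.trace(f,"lid_mid")[:1]:
    c=max(cv2.findContours(r["mask"].astype(np.uint8),0,cv2.CHAIN_APPROX_NONE)[0],key=len)[:,0]
    b=cv2.minAreaRect((unproj(f,c,.110,True)[:,:2]*1000).astype(np.float32));print(r["score"],b)
print(env.read_state()["clock"])
a=cv2.imread("pics/n3.png")[0:300,150:500];b=cv2.imread("pics/lid2.png")[0:300,150:500]
cv2.imwrite("pics/c3.png",np.hstack([a,b]))
E
```

```text
{'xyz': [0.5741, -0.3136, 0.0696], 'score': 0.72}
red_block_mid 0.89 ((573.5145874023438, -317.87005615234375), (34.80118179321289, 17.75701904296875), 85.0498046875)
blue_block_mid 0.72 ((516.1212768554688, -312.2196044921875), (34.590484619140625, 20.952045440673828), 85.26445007324219)
0.82 ((529.0777587890625, 298.81060791015625), (18.779125213623047, 98.19959259033203), 10.456358909606934)
19.3417
```

View pics/c3.png

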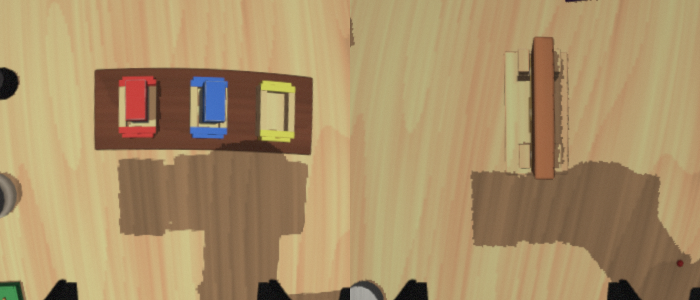

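The red block stands upright in the red nest, at (135,103) in the left crop, seated like its blue neighbour. The lid is at (542,107) in the right crop. Next, a close look at the empty gap before I fetch the lid.

```bash
python3 - <<'E'
from h import *
c=np.array([.503,.0353]);a=np.radians(12.5)
ey=np.array([-np.sin(a),np.cos(a)])
env.goto(list(c+.095*ey)+[.19],[-90,0,102.5]); f=snap("wrist","j2")
print(env.read_state()["clock"])
def model(cx,cy,yaw):
    a=np.radians(yaw);M=np.array([[np.cos(a),-np.sin(a)],[np.sin(a),np.cos(a)]])
    L=[]
    def line(p,q): L.append([np.r_[[cx,cy]+M@p[:2],p[2]],np.r_[[cx,cy]+M@q[:2],q[2]]])
    for s in(1,-1):
        for u in(.0185,.046): line(np.array([-.008,s*u,.070]),np.array([0,s*u,.078]));line(np.array([0,s*u,.078]),np.array([.008,s*u,.070]))
        line(np.array([0,s*.0185,.078]),np.array([0,s*.046,.078]))
        line(np.array([s*.0095,-.0185,.062]),np.array([s*.0095,.0185,.062]))
        line(np.array([s*.045,-.055,.062]),np.array([s*.045,.055,.062]));line(np.array([-.045,s*.055,.062]),np.array([.045,s*.055,.062]))
    return L
im=f["image"]; pts=[proj(f,np.array(l),True) for l in model(.503,.0353,12.5)]
al=np.vstack(pts);lo=np.floor(al.min(0)-8).astype(int);hi=np.ceil(al.max(0)+8).astype(int);lo=np.maximum(lo,0)
k=4
crop=cv2.resize(im[lo[1]:hi[1],lo[0]:hi[0]],None,fx=k,fy=k,interpolation=cv2.INTER_CUBIC);ov=crop.copy()
for p in pts:
    q=((p-lo+.5)*k).astype(int);cv2.line(ov,tuple(map(int,q[0])),tuple(map(int,q[1])),(0,255,0),1)
print(lo,hi,crop.shape);cv2.imwrite("pics/j2c.png",crop);cv2.imwrite("pics/j2o.png",ov)
E
```

```text
20.4583
[250  39] [384 194] (620, 536, 3)
```

View pics/j2o.png

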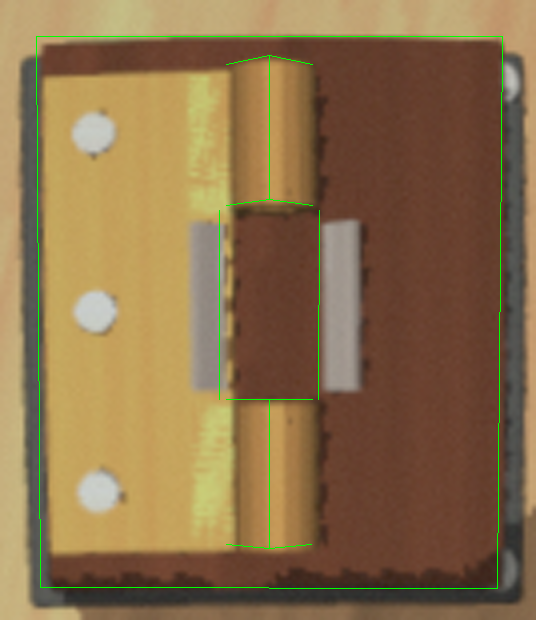

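View pics/j2c.png

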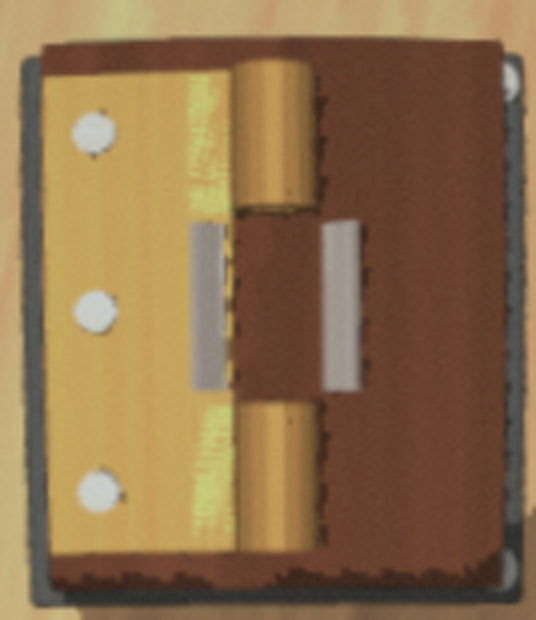

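In the overlay, the knuckles and trough walls sit about 1.1 mm towards -x and 0.7 mm towards +y of my estimate. That puts the jamb axis at about (501.8, 35.8) mm, yaw 12.9°. Now the lid.

```bash
python3 - <<'E'
from h import *
o=[-90,0,100.45]; x,y=.5285,.2988
env.goto([x,y,.19],o)
print(env.move_straight([x,y,.074],None,.12,12))
env.gripper_to(0.0,40); s=env.read_state();print(s["opening"]*87,s["position"],s["force"])
print(env.move_straight([x,y,.22],None,.12)); s=env.read_state();print(s["opening"]*87,s["force"],s["position"],s["clock"])
snap("wrist","l4");f=snap("scene","l4s");im=f["image"]
u=proj(f,[[x,y,.2]],False)[0].astype(int);cv2.imwrite("pics/l4c.png",cv2.resize(im[max(0,u[1]-70):u[1]+70,u[0]-90:u[0]+90],None,fx=4,fy=4))
E
```

```text
False
14.072388318712534 [0.52851777 0.2987866  0.07397416] [-0.07521429 -0.09556335  0.11163232]
False
13.69779159258172 [ 0.72382847  0.69592959 -2.0021234 ] [0.52805448 0.29848788 0.21895607] 24.85
```

View pics/l4c.png

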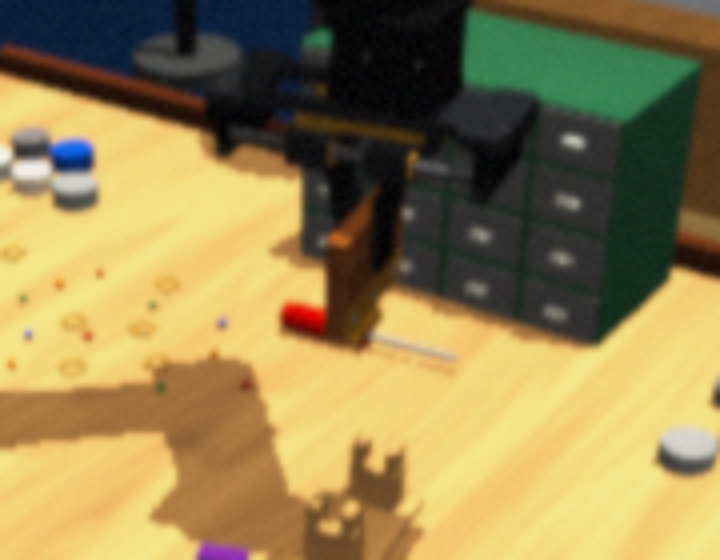

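View pics/l4.png

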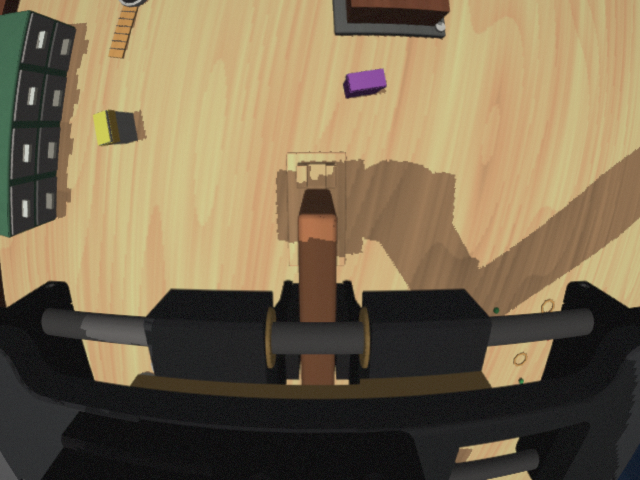

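```bash
python3 - <<'E'
from h import *
f=pickle.load(open("l4.pkl","rb"));im=f["image"]
a=np.radians(10.45);ex=np.array([np.cos(a),np.sin(a),0]);ey=np.array([-np.sin(a),np.cos(a),0]);t=np.array([.52805,.29849,.21896])
B={}
for n,(dx,dy,z) in dict(tl=(.007,-.05,.036),tr=(-.007,-.05,.036),bl=(.007,-.05,-.034),br=(-.007,-.05,-.034)).items():
    B[n]=proj(f,[t+dx*ex+dy*ey+[0,0,z]],True)[0];print(n,B[n])
k=6;lo=np.array([280,175]);c=cv2.resize(im[175:275,280:360],None,fx=k,fy=k,interpolation=cv2.INTER_CUBIC)
for p in B.values(): cv2.circle(c,tuple(int(v) for v in (p-lo+.5)*k),4,(0,255,0),1)
cv2.imwrite("pics/l4k.png",c)
E
```

```text
tl [292.35457204 215.85941078]
tr [333.10128429 215.81238612]
bl [300.79182917 189.23808857]
br [327.31941559 189.20466232]
```

View pics/l4k.png

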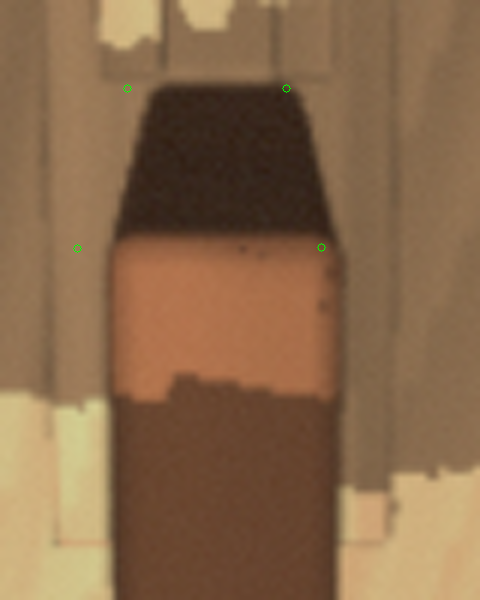

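In the lid-in-hand picture, the lid shows about 4 px to the right of where the calibration predicts, a lateral bias of about 1.6 mm. I'll look at the jamb again with the wrist turned 180°, so the camera bias reverses and cancels.

```bash
cat >> h.py <<'E'
def jmodel(cx,cy,yaw):
    a=np.radians(yaw);M=np.array([[np.cos(a),-np.sin(a)],[np.sin(a),np.cos(a)]]);L=[]
    def line(p,q): L.append([np.r_[[cx,cy]+M@np.array(p[:2]),p[2]],np.r_[[cx,cy]+M@np.array(q[:2]),q[2]]])
    for s in(1,-1):
        for u in(.0185,.046): line([-.008,s*u,.070],[0,s*u,.078]);line([0,s*u,.078],[.008,s*u,.070])
        line([0,s*.0185,.078],[0,s*.046,.078]);line([s*.0095,-.0185,.062],[s*.0095,.0185,.062])
        line([s*.045,-.055,.062],[s*.045,.055,.062]);line([-.045,s*.055,.062],[.045,s*.055,.062])
    return L
def overlay(f,c,name,k=4,lo=None):
    pts=[proj(f,np.array(l),True) for l in jmodel(*c)];al=np.vstack(pts);lo=np.maximum(np.floor(al.min(0)-8).astype(int),0);hi=np.ceil(al.max(0)+8).astype(int)
    ov=cv2.resize(f["image"][lo[1]:hi[1],lo[0]:hi[0]],None,fx=k,fy=k,interpolation=cv2.INTER_CUBIC)
    for p in pts:
        q=((p-lo+.5)*k).astype(int);cv2.line(ov,tuple(map(int,q[0])),tuple(map(int,q[1])),(0,255,0),1)
    cv2.imwrite(name,ov[:600,:800]);print(lo,ov.shape)
E
python3 - <<'E'
from h import *
c=np.array([.5018,.0358]);a=np.radians(12.9);ey=np.array([-np.sin(a),np.cos(a)])
env.goto(list(c-.105*ey)+[.20],[-90,0,-77.1]); env.dwell(.2); f=snap("wrist","j3")
print(env.read_state()["clock"],env.read_state()["opening"]*87)
overlay(f,(.5018,.0358,12.9),"pics/j3o.png")
overlay(pickle.load(open("j2.pkl","rb")),(.5018,.0358,12.9),"pics/j2o2.png")
E
```

```text
27.3417 13.700865784156981
[254  30] (600, 520, 3)
[251  40] (620, 532, 3)
```

View pics/j3o.png

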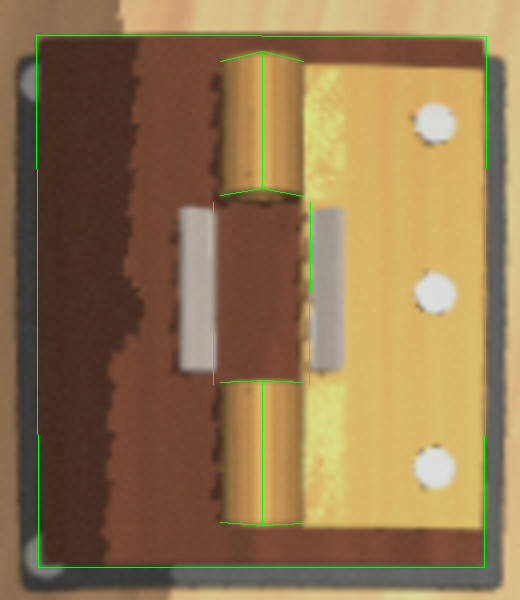

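View pics/j2o2.png

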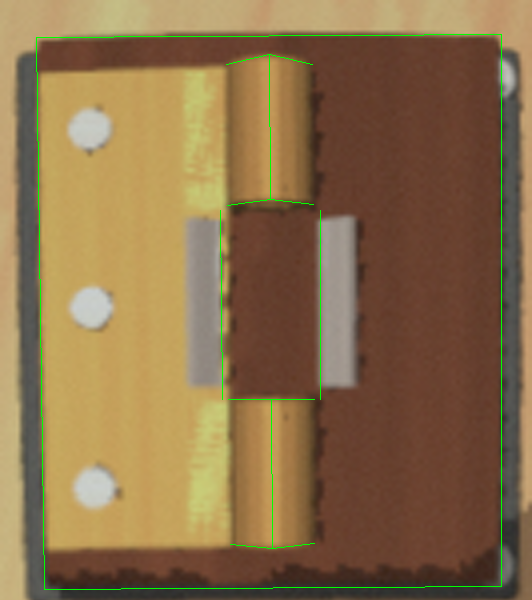

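View pics/j3.png

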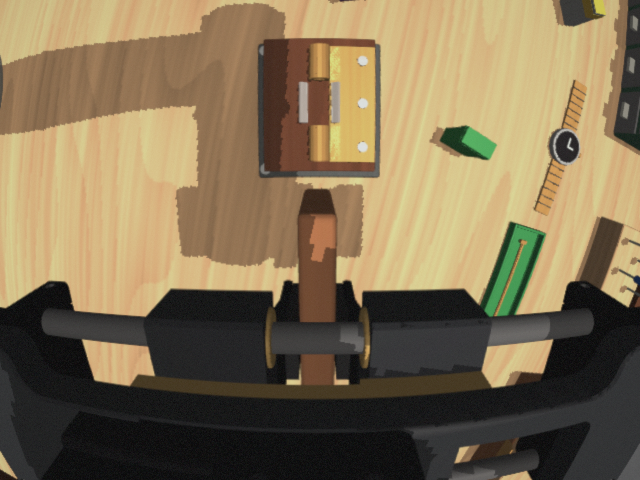

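```bash
python3 - <<'E'
from h import *
s=env.read_state();print(s["position"],s["tool_rot"],s["force"])
P={"j3":(s["position"],-77.1,True),"l4":([.52805,.29849,.21896],100.45,True),"l4cmd":([.5285,.2988,.22],100.45,True),"g1":([.503,.0355,.22],102.5,False),"n2":([.5765,-.3183,.07],85.1,False),"j2":(np.r_[np.array([.503,.0353])+.095*np.array([-np.sin(np.radians(12.5)),np.cos(np.radians(12.5))]),.19],102.5,0)}
for t,(p,y,l) in P.items():
    f=pickle.load(open(t[:2]+".pkl","rb"));p=np.array(p)
    Rt=R.from_euler('xyz',[-90,0,y],degrees=True);M,c=T(f)
    print(t,"cam in tool mm",np.round(Rt.inv().apply(c-p)*1000,1),"rot",np.round((Rt.inv()*R.from_matrix(M)).as_euler('xyz',degrees=True),2))
    # prediction of the tool plane at near points
    for off in([-.05,-.036,0],[-.05,.034,0],[-.016,-.036+.01,0]):
        print("   ",off,proj(f,[p+Rt.apply(off)],True)[0].round(1))
E
```

```text
[ 0.52534054 -0.06629474  0.19998469] [-8.99982923e+01  5.39723514e-04 -7.70741350e+01] [-0.14669311  0.54909464 -2.09629849]
j3 cam in tool mm [ -74.6 -161.    -1.7] rot [-135.73  -89.97 -150.22]
    [-0.05, -0.036, 0] [321.9 212.3]
    [-0.05, 0.034, 0] [320.2 186.7]
    [-0.016, -0.025999999999999995, 0] [321.2 292.3]
l4 cam in tool mm [ -75.7 -161.1    1.3] rot [155.47 -89.91 -81.32]
    [-0.05, -0.036, 0] [312.7 215.8]
    [-0.05, 0.034, 0] [314.1 189.2]
    [-0.016, -0.025999999999999995, 0] [313.3 295.2]
l4cmd cam in tool mm [ -75.9 -160.     1.8] rot [155.47 -89.91 -81.32]
    [-0.05, -0.036, 0] [311.2 217.1]
    [-0.05, 0.034, 0] [313.1 189.9]
    [-0.016, -0.025999999999999995, 0] [312.  296.8]
g1 cam in tool mm [ -75.8 -159.8    2.1] rot [154.3  -89.86 -80.21]
    [-0.05, -0.036, 0] [310.  216.4]
    [-0.05, 0.034, 0] [312.2 189.3]
    [-0.016, -0.025999999999999995, 0] [311.  296.3]
n2 cam in tool mm [ -76.  -162.     0.7] rot [-39.1  -89.87 113.23]
    [-0.05, -0.036, 0] [315.8 216.1]
    [-0.05, 0.034, 0] [316.5 189.5]
    [-0.016, -0.025999999999999995, 0] [315.9 294.9]
j2 cam in tool mm [ -75.1 -161.4    0.8] rot [-30.84 -89.9  104.92]
    [-0.05, -0.036, 0] [315.6 213.7]
    [-0.05, 0.034, 0] [316.4 187.7]
    [-0.016, -0.025999999999999995, 0] [315.8 293.2]
```

The reported camera pose has a world-fixed error: x is about 1.6 mm low and y about 0.5 mm low. It shows as the camera's offset in the tool frame changing sign when the wrist flips. The true jamb axis is therefore about (503.3, 36.3) mm, which agrees with the x where the red block was gripped (503.1). I'll lower the lid there, watching the force.

```bash
python3 - <<'E'
from h import *
x,y=.5033,.0363
env.move_straight([x,y,.20],None,.12)
env.move_straight([x,y,.150],None,.10,15)
env.dwell(.15);s0=env.read_state();print(s0["position"],s0["force"])
print(env.move_straight([x,y,.113],None,.03,7)); env.dwell(.2);s=env.read_state();print(s["position"],s["force"]-s0["force"],s["wrist_torque"]-s0["wrist_torque"],s["opening"]*87,s["clock"])
snap("wrist","p1");f=snap("scene","p1s");u=proj(f,[[x,y,.1]],False)[0].astype(int)
cv2.imwrite("pics/p1c.png",cv2.resize(f["image"][u[1]-70:u[1]+60,u[0]-80:u[0]+80],None,fx=5,fy=4.5))
E
```

```text
Traceback (most recent call last):
workcell.Unreachable: the arm cannot follow that straight line within its joint ranges
```

The last joint runs out of range in the flipped orientation, so I'll go back to the yaw used for the grasp.

```bash
python3 - <<'E'
from h import *
x,y=.5033,.0362
env.goto([x,y,.20],[-90,0,102.9])
env.move_straight([x,y,.150],None,.10,15)
env.dwell(.15);s0=env.read_state();print(s0["position"],s0["force"])
print(env.move_straight([x,y,.113],None,.03,7)); env.dwell(.2);s=env.read_state();print(s["position"],s["force"]-s0["force"],s["wrist_torque"]-s0["wrist_torque"],s["opening"]*87,s["clock"])
snap("wrist","p1");f=snap("scene","p1s");u=proj(f,[[x,y,.1]],False)[0].astype(int)
cv2.imwrite("pics/p1c.png",cv2.resize(f["image"][u[1]-70:u[1]+60,u[0]-80:u[0]+80],None,fx=5,fy=4.5))
E
```

```text
[0.50392045 0.03638047 0.15085506] [ 0.4618359  -0.02292403 -1.96987734]
True
[0.50318958 0.03612431 0.1158321 ] [-1.65566317  0.54298842  7.28019162] [ 0.20011202  0.33392145 -0.0595794 ] 14.076361647448591 31.875
```

View pics/p1c.png

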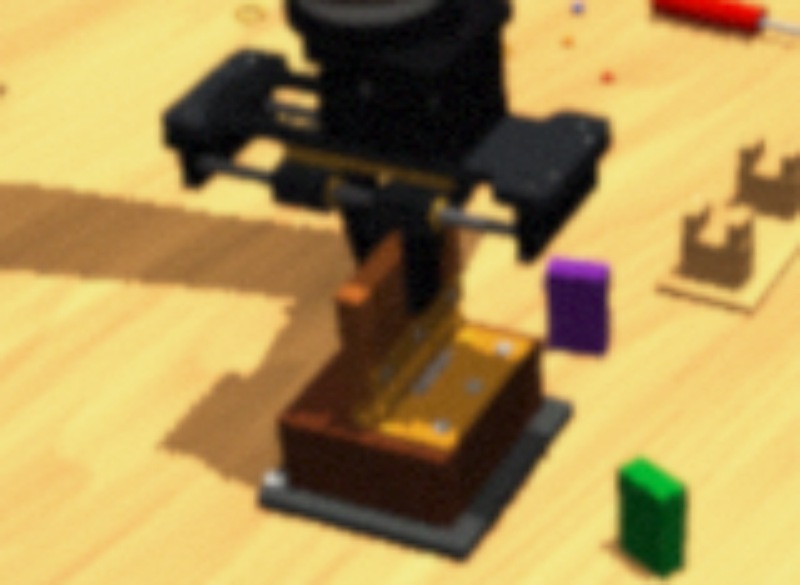

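View pics/p1.png

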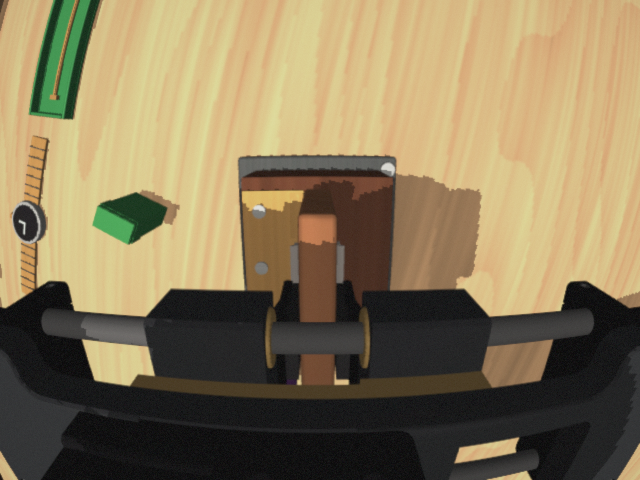

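Contact came at TCP z 0.1158 against a predicted 0.116 for the trough floor; resting on the knuckle tops would have been about 0.132. A 1.7 N side force remains, so I'll ease x by 0.5 mm, keep a light press, recheck the red block and the bystanders, then hand in.

```bash
python3 - <<'E'
from h import *
s=env.read_state();p=s["position"]
print(env.move_straight([p[0]-.0005,p[1],p[2]-.0005],None,.02,8)); env.dwell(.4)
s=env.read_state();print(s["position"],s["tool_rot"],s["force"],s["wrist_torque"],s["opening"]*87,np.abs(s["qvel"]).max(),s["clock"])
f=snap("scene","e1")
for t in("red_block_mid","nest_red","lid_mid","lid_knuckle"):
    for r in env.search_frame(f,t)[:4]:print(t,r)
g=snap("top","e1t")
u=proj(f,[[.56,-.31,.03]],False)[0].astype(int)
cv2.imwrite("pics/e1c.png",cv2.resize(f["image"][u[1]-60:u[1]+60,u[0]-70:u[0]+70],None,fx=5,fy=5))
E
```

```text
False
[0.50324604 0.03622392 0.1158348 ] [-8.98648168e+01  2.30294142e-02  1.02901992e+02] [-0.34415746  0.41618493  5.03091602] [ 0.17040883  0.17962546 -0.06936183] 13.938275294463983 0.09914688874261837 32.625
red_block_mid {'xyz': [0.5858, -0.3186, 0.0575], 'score': 0.91}
red_block_mid {'xyz': [0.5115, 0.1591, 0.0386], 'score': 0.7}
red_block_mid {'xyz': [0.5326, 0.0041, 0.0418], 'score': 0.61}
red_block_mid {'xyz': [0.6457, 0.0341, 0.0431], 'score': 0.53}
nest_red {'xyz': [0.5923, -0.3242, 0.0227], 'score': 0.96}
lid_mid {'xyz': [0.5108, 0.0118, 0.1116], 'score': 0.73}
lid_mid {'xyz': [0.7218, -0.3695, 0.0254], 'score': 0.48}
lid_knuckle {'xyz': [0.5127, 0.0163, 0.1205], 'score': 0.8}
lid_knuckle {'xyz': [0.5259, -0.3276, 0.0233], 'score': 0.31}
```

View pics/e1c.png

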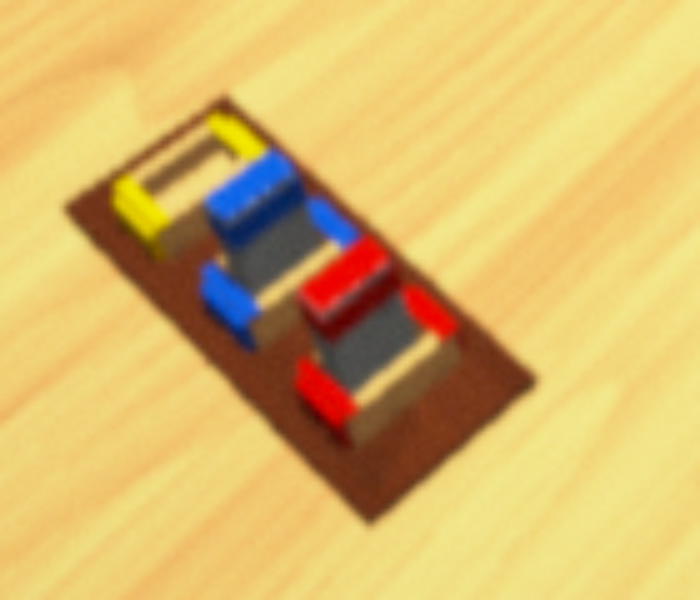

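View pics/e1t.png

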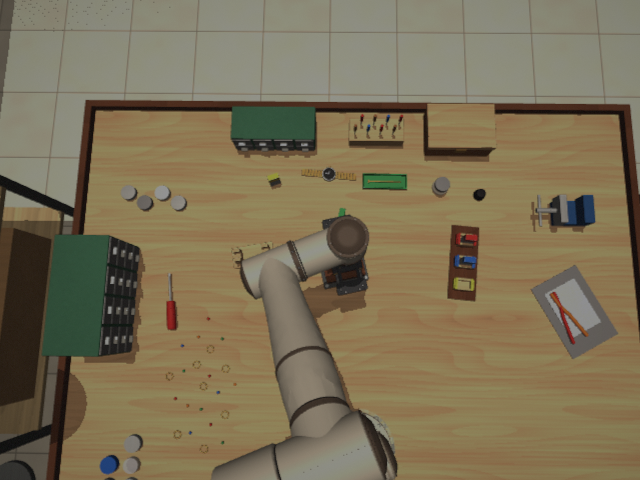

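The red block stands fully down in the red nest at crop (350,310), level with the blue one. The bystanders in the top view are where they were. Handing in.

```bash
python3 - <<'E'
from h import *
s=env.read_state();print(s["position"],s["force"],s["opening"]*87,s["clock"])
env.close_job()
E
```

```text
[0.5032142  0.03621847 0.1158216 ] [-0.40106468  1.07735023  5.35871199] 13.382742960751958 32.925
the job is handed in; nothing more can be done
```

The red block is upright and released in the red nest, and the lid's knuckle rests on the bottom of the gap with the panel still gripped. I handed the job in at 32.9 s of the 64 s allowed; it returns no verdict.

- **Red block:** It touched the nest floor at the height predicted from the given sizes (tool at 37.0 mm). The last pictures show it upright and as deep in its nest as the blue block is in its own.
- **Lid panel:** It touched down with the tool at 115.8 mm against 116 mm predicted for the trough floor. It is gripped at 40 N and pressed down with about 5 N, with side forces near 1 N. The tool is within 0.2° of vertical.
- **Other loose things:** They look unmoved in the last top view.

**What disagreed or failed:**
- **Camera bias:** The wrist camera's reported position was about 1.6 mm off in x. I found this from a second view with the wrist turned half round, and corrected the lid's target for it.
- **Rejected move:** My first path for the lid, with the wrist turned, was refused because of the last joint's range. Nothing moved, and I placed the lid with the wrist back at the grasp orientation.
- **Unconfirmed line-up:** I did not measure the three holes directly. Their alignment rests on the contact height, the low side forces and the fit of the gap.

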